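# Press-test three spring clips and mark the weak one

## Task

One of the three spring clips clamped on the goods-in bench has gone soft. Working from the robot's left to its right, press each clip in turn straight down on its orange pad with 8 N (give or take 2 N) and hold that for one second, never going above 15 N, to see which one bends clearly more. Then stand the red reject marker upright and fully home in the socket of the weak clip's block, let go, and leave everything else on the bench where it is.

Things in the scene. Friction and masses are not known exactly. Their poses are not given: they have to be found in the camera images.
- stand_a: grey test block fixed to the bench, 250 x 60 x 30 mm, with a blue clamp (top 97 mm above the bench) on its far end. Origin: centre of its underside; x runs from the bare-metal socket end (towards the robot) to the clamp. The three alike blocks stand in a row, about 200 mm apart; sound and weak clips change places between runs.
- clip_a: flat steel spring clip of stand_a, 120 x 24 x 3 mm. Origin: its root at the clamp, 75 mm above the bench; it runs along -x. Rests on an upper stop with 1 to 3 N preload (differs), then bends: under 8 N a sound clip's pad sinks 2 to 4 mm (about 2 N/mm), the weak one's 7 to 10 mm (about 0.7 N/mm). By its tip, on +y, a white scale plate 85 mm high with green zone (sound) and red zone (weak)
- pad_a (a point): orange round press pad, 20 mm across, 7.5 mm proud of the middle of the clip's span on stand_a, 60 mm from the clamp. This point: centre of its top face, 84 mm above the bench when unloaded; it moves with the clip
- socket_a (a point): centre of the mouth of the round hole in the socket end of stand_a: 16 mm wide with a 2 mm chamfer, 30 mm deep, mouth 30 mm above the bench, axis vertical, 100 mm from the block's centre towards -x of the block
- stand_b: grey test block fixed to the bench, 250 x 60 x 30 mm, with a blue clamp (top 97 mm above the bench) on its far end. Origin: centre of its underside; x runs from the bare-metal socket end (towards the robot) to the clamp. The three alike blocks stand in a row, about 200 mm apart; sound and weak clips change places between runs.
- clip_b: flat steel spring clip of stand_b, 120 x 24 x 3 mm. Origin: its root at the clamp, 75 mm above the bench; it runs along -x. Rests on an upper stop with 1 to 3 N preload (differs), then bends: under 8 N a sound clip's pad sinks 2 to 4 mm (about 2 N/mm), the weak one's 7 to 10 mm (about 0.7 N/mm). By its tip, on +y, a white scale plate 85 mm high with green zone (sound) and red zone (weak)
- pad_b (a point): orange round press pad, 20 mm across, 7.5 mm proud of the middle of the clip's span on stand_b, 60 mm from the clamp. This point: centre of its top face, 84 mm above the bench when unloaded; it moves with the clip
- socket_b (a point): centre of the mouth of the round hole in the socket end of stand_b: 16 mm wide with a 2 mm chamfer, 30 mm deep, mouth 30 mm above the bench, axis vertical, 100 mm from the block's centre towards -x of the block
- stand_c: grey test block fixed to the bench, 250 x 60 x 30 mm, with a blue clamp (top 97 mm above the bench) on its far end. Origin: centre of its underside; x runs from the bare-metal socket end (towards the robot) to the clamp. The three alike blocks stand in a row, about 200 mm apart; sound and weak clips change places between runs.
- clip_c: flat steel spring clip of stand_c, 120 x 24 x 3 mm. Origin: its root at the clamp, 75 mm above the bench; it runs along -x. Rests on an upper stop with 1 to 3 N preload (differs), then bends: under 8 N a sound clip's pad sinks 2 to 4 mm (about 2 N/mm), the weak one's 7 to 10 mm (about 0.7 N/mm). By its tip, on +y, a white scale plate 85 mm high with green zone (sound) and red zone (weak)
- pad_c (a point): orange round press pad, 20 mm across, 7.5 mm proud of the middle of the clip's span on stand_c, 60 mm from the clamp. This point: centre of its top face, 84 mm above the bench when unloaded; it moves with the clip
- socket_c (a point): centre of the mouth of the round hole in the socket end of stand_c: 16 mm wide with a 2 mm chamfer, 30 mm deep, mouth 30 mm above the bench, axis vertical, 100 mm from the block's centre towards -x of the block
- marker_grip (a point): red plastic reject marker, 71 mm tall, 60 g: a round grip 20 mm across and 45 mm tall (this point is in its middle, 22 mm above the underside of the flange), below it a flange 26 mm across and 4 mm thick, below that a pin 12 mm across and 22 mm long. Its z points up. It starts standing in the holder; fully home its flange rests on the block and this point is 22 mm above the hole's mouth
- holder: light grey holder block fixed to the bench, 60 x 60 x 30 mm, at the left or the right of the row, with a hole like the sockets' in which the marker stands at the start. Origin: centre of its underside
- blue_bin: small open blue plastic bin, 70 x 70 x 40 mm; bystander, leave alone. Origin: centre of its underside
- collar1: loose steel collar, 32 mm across, 12 mm high, lying between test blocks; bystander, leave alone. Origin: centre of its underside
- collar2: loose brass collar, 32 mm across, 12 mm high, lying between test blocks; bystander, leave alone. Origin: centre of its underside
- driver: screwdriver with a yellow handle lying between the robot and the blocks; bystander, leave alone. Origin: centre of its underside (as it lies)
- tape: clear ring (tape roll core), 90 mm across, 45 mm high; bystander, leave alone. Origin: centre of its underside
- jar: clear jar with a white cap, 60 mm across, 90 mm high; bystander, leave alone. Origin: centre of its underside

How it is judged:
By the outcome, as a careful person would: the job done as asked, in the order asked, and still so for the second after the job is handed in, with the robot touching nothing.
It also fails if it takes over 72 s, if anything falls off the work surface, if the arm or the gripper's body presses on something with over 40 N, if the wrist force passes 120 N, or if a joint passes its speed limit or range.

## Robot

A 6-joint arm with a two-finger parallel gripper is mounted at the origin on the work surface. World frame = base frame: x ahead of the robot, y to its left, z up, the work surface at z = 0. Lengths are in m, angles in rad, forces in N, time in s.
With the tool pointing down it reaches from about 0.25 to 0.725 m from the base axis. Payload 4 kg.
Tool frame: the origin (TCP) lies at the very end of the fingers, on their centre line; the grasp point (between the pads) lies 19 mm behind it; z points along the fingers, y is the direction in which the jaws open and shut (so a half turn about z gives the same grasp; the last joint's range is limited). The gripper opens to 85 mm and grips with 20 to 120 N. Pads are 22 mm wide; open, the fingers measure 114 mm over their backs; the gripper's body (76 mm by 85 mm) begins 54 mm behind the grasp point. The pads swing forward as they close: fully open they stand 13 mm farther back than shut.
Start: joints at [1.266, 0.241, 0.005, 1.335, 0, 1.571], TCP at [0.15, 0.477, 0.231] pointing down, gripper open.
Joint ranges: [-2.72, 2.72], [-1.05, 1.87], [-1.09, 1.28], [-1.99, 2.15], [-1.42, 1.44], [-3.14, 3.14]. Speed limits (rad/s): [2.79, 2.79, 3.14, 3.14, 3.14, 3.14].

## Interface

Orientations are given as a unit quaternion [x, y, z, w].
In Python, from workcell import bot gives the robot as it stands.
- The arm moves only by the shell command python3 -m crank 'ROWS'. ROWS is JSON, a list that holds one entry, the list of rows, each a list of 5 numbers: the shift along the tool's x, y, z in mm, then the turn about the tool's z in degrees, then the closure in counts, from 0 (fully open) to 255 (shut). In form: [[[tx, ty, tz, turn, grip], ...]]. A call has 1 to 12 rows; each row shifts and turns the pose as measured when the row begins, along the tool's axes as they then stand; what a row does not reach is not made up. A row lasts 1/8 s, in which the tool goes at most 62.5 mm and 10.7 degrees, less where a joint would pass 70% of its speed; a pose out of reach is approached as far as the arm can. A call is refused whole if a number of a shift passes 62.5 or a number of a turn 10.7, either way. A call with a gripper value outside its range is refused whole. The fingers move at their own pace and stop on an object; the grip force is fixed at half the most. Time passes only in rows, so rows that do not move let the fingers close. It gives the time, the measured TCP pose, the force and the opening at its end, in the units of the state.
- bot.get_obs(): the state, without advancing time (a new reading comes with each control period).
- bot.camera(name): name is "scene" or "top" or "wrist"; returns a dict with "img" (400x640x3 uint8, blue, green, red), "depth" (400x640 float32, m along the optical axis (not along the pixel's ray), 0 where there is no reading), "fx", "fy", "cx", "cy" (pixels), "R" (3x3) and "t" (3): a world point X has camera coordinates R X + t; the wrist camera has in their place "T_tool_cam" (4x4, takes a point from camera to tool coordinates, whose origin is the TCP and whose axes are the flange's). Camera axes: x right, y down, z forward; pixel columns grow to the right and rows downward; lengths in m; the calibration is good to about 2 mm. A picture is of the moment at which its call begins: read the wrist's pose just before it.
- bot.job_done(): hands the job in, once; it reports no verdict.
The state is a dict: "clock": time; "joint_pos": joint angles; "joint_vel": joint speeds; "tau": joint torques, N m; "eef_pos": TCP position; "tool_rot": TCP orientation; "ft_force": force on the tool from outside, world axes, zero at the start; "ft_torque": the same for the moment, N m; "grip_width": finger opening in m.
Only numpy, scipy, OpenCV 4.12 (cv2) and the standard library are available. Lean on these libraries where they do the work, as an engineer would, in place of code of your own. Each camera call takes 0.05 s, during which the arm holds its last target.

## Working session

There is one attempt and no reset: what is moved stays moved. The work goes in short steps, Python scripts to look and compute and a shell command to move; the robot and the scene stay as the last step left them, time stands still between calls to the robot, and variables do not carry over. Pictures are saved under pics/ and viewed, and the job is handed in when it is done.

```bash
ls; mkdir -p pics; python3 - <<'E'
from workcell import bot
import cv2
o=bot.get_obs()
for k,v in o.items(): print(k,v)
for n in ["scene","top"]:
    c=bot.camera(n); cv2.imwrite(f"pics/{n}0.png",c["img"])
    print(n,c["fx"],c["cx"],c["cy"],c["R"],c["t"],(c["depth"]>0).mean())
E
```

```text
pics
clock 0.0
joint_pos [ 1.26599038e+00  2.41391259e-01  3.71244790e-03  1.33520315e+00
 -4.08281734e-06  1.57081969e+00]
joint_vel [1.66967380e-04 6.47937203e-05 9.57376527e-04 2.82834286e-04
 9.54776537e-04 1.11509066e-03]
tau [ 3.89556917e-04 -3.72321939e+01  2.52405596e+01  1.70991820e-02
  5.65874200e-05  4.21490384e-06]
eef_pos [0.14986337 0.47634244 0.23041931]
tool_rot [ 1.51825149e-01  9.88406817e-01 -1.03104194e-03 -1.56284164e-04]
ft_force [ 0.23636381  0.21344547 -0.554939  ]
ft_torque [-0.02614565 -0.03345775  0.00189346]
grip_width 0.08551316811724952
scene 397.3248477202548 315.0023208469512 200.57618050802841 [[-0.70990591  0.70400979 -0.02009514]
 [ 0.40052629  0.38008269 -0.83373607]
 [-0.57932054 -0.5999228  -0.55179738]] [ 0.35772596 -0.15197562  1.50187649] 0.9939140625
top 464.80017425477166 313.60702414715576 203.3492484658112 [[ 0.01070608 -0.99990706  0.00844153]
 [-0.98820086 -0.0118699  -0.1527029 ]
 [ 0.1527889  -0.00670707 -0.98823609]] [-0.00577852  0.51838579  1.39816763] 0.99608203125
```

View pics/scene0.png

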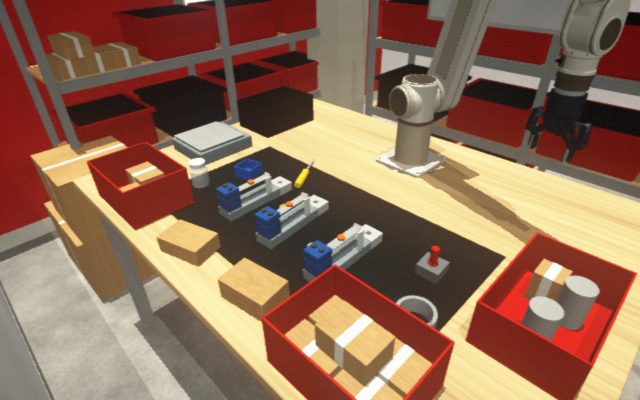

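View pics/top0.png

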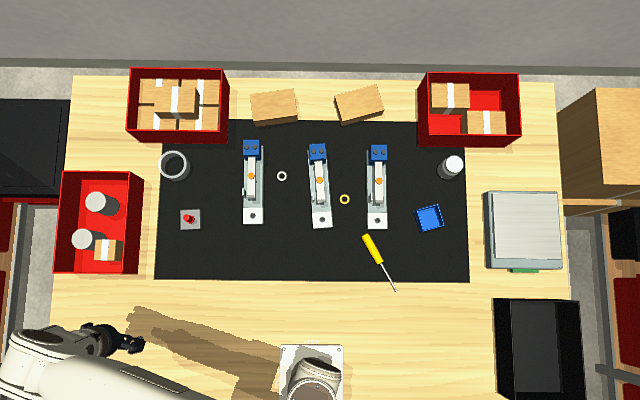

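The top view shows the three blocks with pads near px (251,176), (319,181) and (378,181). The marker and holder are on the robot's left at (190,218). The scene view confirms that layout.

```bash
cat > h.py <<'E'
import numpy as np, cv2
from workcell import bot
from scipy.spatial.transform import Rotation as Ro
def ray(c,u,v,z):
    d=np.array([(u-c["cx"])/c["fx"],(v-c["cy"])/c["fy"],1.0])
    R=np.array(c["R"]);t=np.array(c["t"])
    C=-R.T@t; d=R.T@d
    return C+d*(z-C[2])/d[2]
def proj(c,X):
    p=np.array(c["R"])@X+np.array(c["t"]); return np.array([c["fx"]*p[0]/p[2]+c["cx"],c["fy"]*p[1]/p[2]+c["cy"]])
def blobs(m,amin=8):
    n,l,s,ce=cv2.connectedComponentsWithStats(m.astype(np.uint8)*255)
    return [(ce[i].round(2),s[i,4],s[i,:4]) for i in range(1,n) if s[i,4]>=amin]
E
python3 - <<'E'
from h import *
c=bot.camera("top"); im=c["img"]; hsv=cv2.cvtColor(im,cv2.COLOR_BGR2HSV)
H,S,V=[hsv[...,i].astype(int) for i in range(3)]
roi=np.zeros(H.shape,bool); roi[120:285,155:470]=True
org=(H>=8)&(H<=20)&(S>150)&(V>120)&roi
for b in blobs(org,4): print("orange",b,ray(c,*b[0],.084).round(4))
red=((H<=6)|(H>=174))&(S>130)&(V>80)&roi
for b in blobs(red): print("red",b,ray(c,*b[0],.06).round(4),ray(c,*b[0],.079).round(4))
g=im.astype(int)
blue=(H>100)&(H<125)&(S>120)&(V>60)&roi
for b in blobs(blue,30): print("blue",b,ray(c,*b[0],.097).round(4))
dark=(V<70)&roi
for x0,x1 in [(240,265),(308,335),(365,390)]:
    m=dark.copy(); m[:,:x0]=0;m[:,x1:]=0;m[:205]=0;m[232:]=0
    for b in blobs(m,5): print("dark",b,ray(c,*b[0],.030).round(4))
s=bot.camera("scene")
cv2.imwrite("pics/topz.png",cv2.resize(im[125:240,165:405],None,fx=3.3,fy=3.3,interpolation=cv2.INTER_CUBIC))
cv2.imwrite("pics/scz.png",cv2.resize(s["img"][150:300,200:460],None,fx=3,fy=3,interpolation=cv2.INTER_CUBIC))
E
```

```text
orange (array([163., 129.]), np.int32(7), array([160, 129,   7,   1], dtype=int32)) [0.7366 0.4645 0.084 ]
orange (array([464., 133.]), np.int32(5), array([462, 133,   5,   1], dtype=int32)) [ 0.7363 -0.4602  0.084 ]
orange (array([250.5 , 175.25]), np.int32(28), array([248, 173,   6,   6], dtype=int32)) [0.5952 0.1921 0.084 ]
orange (array([319.21, 179.52]), np.int32(29), array([316, 177,   7,   6], dtype=int32)) [ 0.5847 -0.0157  0.084 ]
orange (array([378.63, 180.37]), np.int32(30), array([376, 178,   6,   6], dtype=int32)) [ 0.5843 -0.1955  0.084 ]
red (array([194.46, 135.86]), np.int32(918), array([155, 120,  73,  24], dtype=int32)) [0.7234 0.3734 0.06  ] [0.7177 0.3685 0.079 ]
red (array([441.55, 133.58]), np.int32(1174), array([418, 120,  52,  28], dtype=int32)) [ 0.7411 -0.3978  0.06  ] [ 0.7351 -0.3923  0.079 ]
red (array([187.95, 218.3 ]), np.int32(64), array([183, 214,  11,  10], dtype=int32)) [0.4649 0.3802 0.06  ] [0.4627 0.3752 0.079 ]
blue (array([250.78, 146.98]), np.int32(244), array([243, 139,  17,  19], dtype=int32)) [0.6797 0.1922 0.097 ]
blue (array([317.1 , 151.03]), np.int32(231), array([309, 143,  17,  17], dtype=int32)) [ 0.6697 -0.0083  0.097 ]
blue (array([378.65, 152.55]), np.int32(256), array([370, 144,  18,  20], dtype=int32)) [ 0.6674 -0.1945  0.097 ]
blue (array([428.86, 217.52]), np.int32(578), array([413, 203,  32,  30], dtype=int32)) [ 0.4712 -0.3413  0.097 ]
dark (array([251.36, 223.15]), np.int32(295), array([240, 205,  25,  27], dtype=int32)) [0.4557 0.1918 0.03  ]
dark (array([319.92, 221.1 ]), np.int32(264), array([308, 205,  27,  27], dtype=int32)) [ 0.4645 -0.0201  0.03  ]
dark (array([376.84, 221.31]), np.int32(190), array([365, 205,  25,  27], dtype=int32)) [ 0.466  -0.1966  0.03  ]
dark (array([378. , 219.8]), np.int32(5), array([377, 219,   3,   3], dtype=int32)) [ 0.4707 -0.2002  0.03  ]
```

View pics/topz.png

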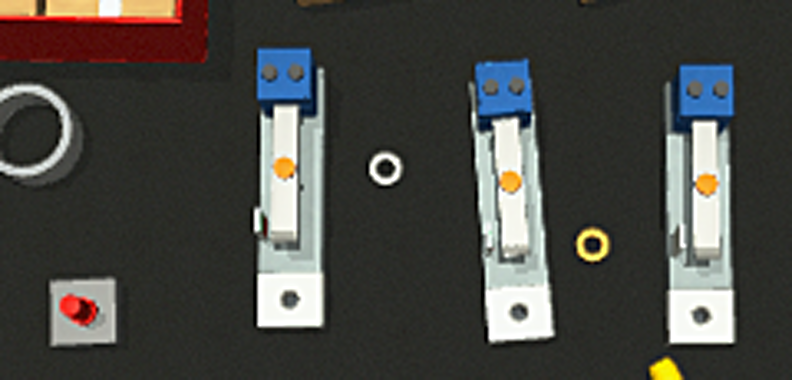

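View pics/scz.png

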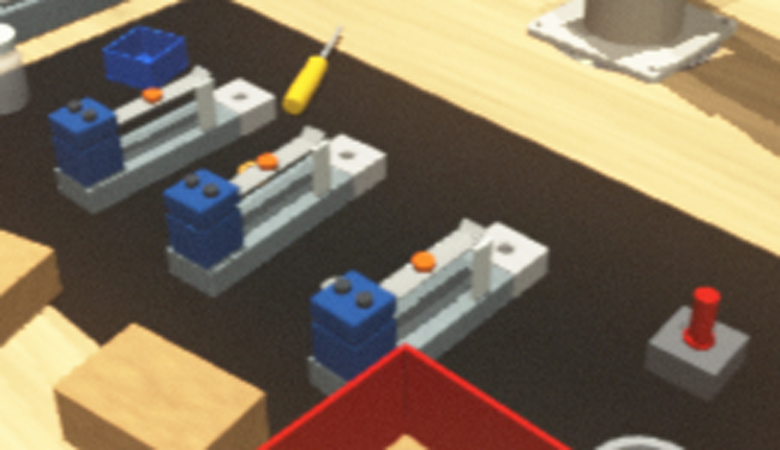

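All three pads sit at plausible positions with about 200 mm spacing and are in reach. I'll square the tool to the world, close the fingers and head to the left pad.

```bash
python3 -m crank '[[[0,0,0,-8.8,255],[0,0,0,-8.7,255],[-45,-29,0,0,255],[-45,-29,0,0,255],[-45,-29,0,0,255],[-45,-29,0,0,255],[-45,-29,0,0,255],[-45,-29,0,0,255],[-45,-29,0,0,255],[-45,-29,0,0,255],[-45,-29,0,0,255],[0,0,0,0,255]]]'; python3 - <<'E'
from h import *
o=bot.get_obs(); print(o["clock"],o["eef_pos"],o["joint_pos"].round(3) if hasattr(o["joint_pos"],'round') else o["joint_pos"]); print(Ro.from_quat(o["tool_rot"]).as_matrix().round(3))
w=bot.camera("wrist"); cv2.imwrite("pics/w1.png",w["img"]); print(w["T_tool_cam"],w["fx"],w["cx"],w["cy"])
E
```

```text
clock: 1.7
eef_pos: [0.57, 0.2135, 0.2268]
tool_rot: [-0.008, 1.0, -0.001, -0.002]
ft_force: [-0.9, 0.6, -0.2]
grip_width: 0.0003
1.7 [0.57001403 0.21354708 0.22682464] [ 0.359  0.467  0.319  1.428 -0.002  0.343]
[[-1.    -0.016 -0.003]
 [-0.016  1.    -0.003]
 [ 0.003 -0.003 -1.   ]]
[[ 8.67439280e-04 -9.56500104e-01 -2.91730695e-01  7.48224769e-02]
 [ 9.99999512e-01  6.91951674e-04  7.04715042e-04 -1.26699199e-04]
 [-4.72196468e-04 -2.91731164e-01  9.56500238e-01 -1.42486365e-01]
 [ 0.00000000e+00  0.00000000e+00  0.00000000e+00  1.00000000e+00]] 326.1323766291427 325.2826193527949 204.71437473025827
```

View pics/w1.png

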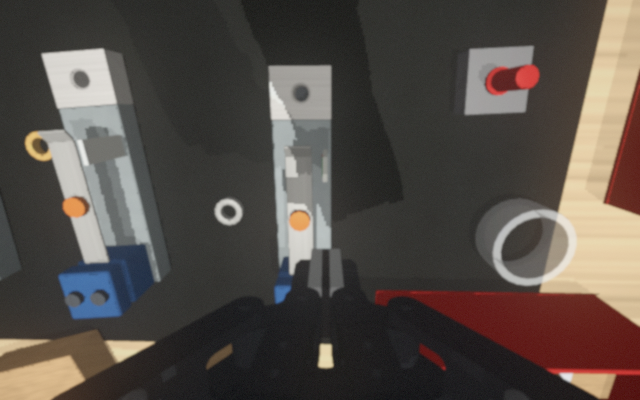

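The wrist view shows the left pad at (300,221) with its socket at (301,93). The middle pad is at (74,207) with its socket at (80,79), and the marker top is at (527,77). I'll work these out in world coordinates.

```bash
cat >> h.py <<'E'
def wcam():
    o=bot.get_obs(); w=bot.camera("wrist"); T=np.array(w["T_tool_cam"])
    Rt=Ro.from_quat(o["tool_rot"]).as_matrix()
    Rwc=Rt@T[:3,:3]; C=Rt@T[:3,3]+np.array(o["eef_pos"])
    w["R"]=Rwc.T; w["t"]=-Rwc.T@C
    return o,w
def hsvm(im):
    h=cv2.cvtColor(im,cv2.COLOR_BGR2HSV).astype(int); return h[...,0],h[...,1],h[...,2]
E
python3 - <<'E'
from h import *
o,w=wcam(); im=w["img"]; H,S,V=hsvm(im)
org=(H>=8)&(H<=20)&(S>150)&(V>120); org[300:]=0; org[:,350:]=0
for b in blobs(org,60): print("orange",b,ray(w,*b[0],.084).round(4))
for nm,(x0,x1,y0,y1) in dict(s1=(285,317,78,108),s2=(68,94,65,92)).items():
    sub=V[y0:y1,x0:x1]; m=np.zeros(V.shape,bool); m[y0:y1,x0:x1]=sub<(sub.min()+np.median(sub))/2
    for b in blobs(m,20): print(nm,b,ray(w,*b[0],.030).round(4))
red=((H<=6)|(H>=174))&(S>130)&(V>80); red[120:]=0; red[:,560:]=0
for b in blobs(red,60): print("red",b,ray(w,*b[0],.03).round(4),ray(w,*b[0],.079).round(4))
print("marker top edge",ray(w,527,77,.079))
for u,v in [(300,221),(527,77),(300,80)]: print(w["depth"][v,u], (w["R"].T@(np.array([(u-w["cx"])/w["fx"],(v-w["cy"])/w["fy"],1])*w["depth"][v,u]-w["t"])).round(4))
E
```

```text
orange (array([ 72.88, 208.03]), np.int32(332), array([ 62, 199,  23,  18], dtype=int32)) [ 0.5879 -0.0173  0.084 ]
orange (array([296.78, 226.23]), np.int32(74), array([290, 221,  15,  10], dtype=int32)) [0.6016 0.1884 0.084 ]
s1 (array([299.77,  94.61]), np.int32(197), array([292,  87,  16,  16], dtype=int32)) [0.4833 0.1875 0.03  ]
s2 (array([80.1 , 80.36]), np.int32(202), array([73, 72, 16, 17], dtype=int32)) [ 0.4741 -0.0272  0.03  ]
red (array([510.13,  81.05]), np.int32(1147), array([484,  67,  54,  30], dtype=int32)) [0.4669 0.3928 0.03  ] [0.4708 0.3669 0.079 ]
marker top edge [0.46742844 0.38038303 0.079     ]
0.303636 [0.5966 0.1914 0.0834]
0.27293065 [0.4673 0.3813 0.0774]
0.3187237 [0.4697 0.1877 0.0296]
```

Pad 1 is at (0.596, 0.191) with its top at 83.4 mm by depth, against the given 84. The top camera agrees within 2 mm. I'll move over it and take the force baseline.

```bash
python3 -m crank '[[[-26,-22,0,0.5,255],[0,0,30,0.4,255],[0,0,45,0,255],[0,0,35,0,255],[0,0,10,0,255],[0,0,0,0,255]]]'; python3 - <<'E'
from h import *
print(np.mean([bot.get_obs()["ft_force"] for _ in range(5)],0))
for i in range(3):
    o,w=wcam(); print(o["clock"],np.round(o["ft_force"],2),np.round(o["eef_pos"],4))
cv2.imwrite("pics/w2.png",w["img"])
E
```

```text
clock: 2.55
eef_pos: [0.5882, 0.2015, 0.1082]
tool_rot: [-0.008, 1.0, 0.0, -0.001]
ft_force: [-0.6, -0.6, 0.4]
grip_width: 0.0002
[-0.55035998 -0.64042619  0.36460967]
2.55 [-0.55 -0.64  0.36] [0.5882 0.2015 0.1082]
2.6 [-0.57 -0.02  0.64] [0.5886 0.2017 0.1089]
2.65 [ 0.24 -0.63 -0.86] [0.5894 0.2016 0.1095]
```

View pics/w2.png

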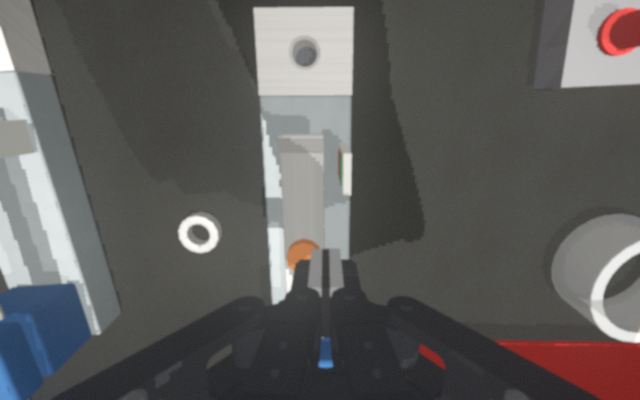

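The pad is at (302,255), 8–10 mm off the finger tip at (320,255). I'll correct that.

```bash
python3 -m crank '[[[-7,-10,0,0,255],[0,0,0,0,255],[-1,-2,4,0,255],[0,0,0,0,255]]]'; python3 - <<'E'
from h import *
f=[]
for i in range(2):
    o,w=wcam(); f.append(o["ft_force"]); print(o["clock"],np.round(o["ft_force"],2),np.round(o["eef_pos"],4))
E
```

```text
clock: 3.2
eef_pos: [0.601, 0.1887, 0.109]
tool_rot: [-0.007, 1.0, 0.002, 0.004]
ft_force: [0.1, -0.6, -0.2]
grip_width: -0.0001
3.2 [ 0.09 -0.62 -0.24] [0.601  0.1887 0.109 ]
3.25 [ 0.64 -0.08  0.1 ] [0.6011 0.1889 0.1092]
```

```bash
python3 -m crank '[[[4,2,10,0,255],[0,0,7,0,255],[0,0,0,0,255],[0,0,0,0,255]]]'; python3 - <<'E'
from h import *
for i in range(4):
    o,w=wcam(); print(o["clock"],np.round(o["ft_force"],2),np.round(o["eef_pos"],4))
cv2.imwrite("pics/w3.png",w["img"])
E
```

```text
clock: 3.8
eef_pos: [0.596, 0.1915, 0.0901]
tool_rot: [-0.008, 1.0, 0.002, 0.003]
ft_force: [-0.2, -0.5, -0.1]
grip_width: 0.0002
3.8 [-0.16 -0.46 -0.15] [0.596  0.1915 0.0901]
3.85 [ 0.25 -0.28 -0.57] [0.596  0.1914 0.0901]
3.9 [-0.49  0.06 -0.23] [0.5961 0.1914 0.0903]
3.95 [-0.31  0.19  0.46] [0.5962 0.1914 0.0905]
```

View pics/w3.png

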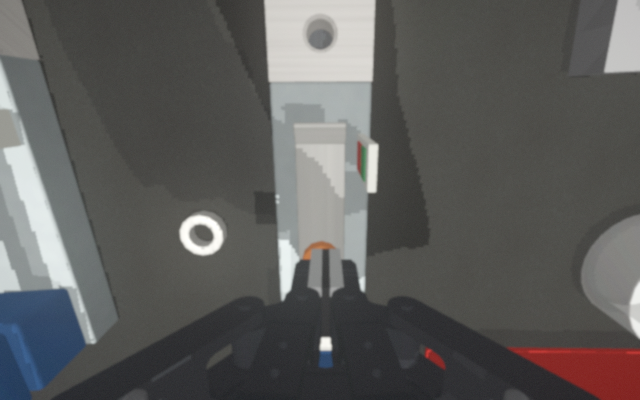

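The finger is over the pad: the orange rim shows at (320,243) and the tip is centred laterally. Lowering to contact in small steps.

```bash
python3 -m crank '[[[0,0,4,0,255],[0,0,2,0,255],[0,0,1,0,255],[0,0,0,0,255]]]'; python3 - <<'E'
from h import *
for i in range(2):
    o,w=wcam(); print(o["clock"],np.round(o["ft_force"],2),np.round(o["eef_pos"],4))
E
```

```text
clock: 4.5
eef_pos: [0.5968, 0.1915, 0.0841]
tool_rot: [-0.008, 1.0, 0.002, 0.004]
ft_force: [-0.8, -0.1, 2.4]
grip_width: 0.0
4.5 [-0.82 -0.07  2.43] [0.5968 0.1915 0.0841]
4.55 [-1.73 -0.82  1.73] [0.5968 0.1915 0.0842]
```

```bash
python3 -m crank '[[[0,0,1,0,255],[0,0,1,0,255]]]'; python3 - <<'E'
from h import *
for i in range(2):
    o,w=wcam(); print(o["clock"],np.round(o["ft_force"],2),np.round(o["eef_pos"],4))
E
python3 -m crank '[[[0,0,1,0,255],[0,0,0,0,255]]]'; python3 - <<'E'
from h import *
for i in range(2):
    o,w=wcam(); print(o["clock"],np.round(o["ft_force"],2),np.round(o["eef_pos"],4))
E
```

```text
clock: 4.85
eef_pos: [0.5966, 0.1915, 0.0827]
tool_rot: [-0.007, 1.0, 0.002, 0.004]
ft_force: [-1.5, -1.2, 4.5]
grip_width: 0.0
4.85 [-1.55 -1.2   4.5 ] [0.5966 0.1915 0.0827]
4.9 [-2.78 -0.32  4.18] [0.5966 0.1915 0.0826]
clock: 5.2
eef_pos: [0.5966, 0.1915, 0.0819]
tool_rot: [-0.008, 1.0, 0.002, 0.004]
ft_force: [-2.5, -0.3, 4.8]
grip_width: -0.0001
5.2 [-2.45 -0.31  4.79] [0.5966 0.1915 0.0819]
5.25 [-1.91  0.54  4.32] [0.5965 0.1915 0.0819]
```

```bash
python3 -m crank '[[[0,0,1.5,0,255],[0,0,0.5,0,255]]]'; python3 - <<'E'
from h import *
for i in range(3):
    o,w=wcam(); print(o["clock"],np.round(o["ft_force"],2),np.round(o["eef_pos"],4))
E
```

```text
clock: 5.55
eef_pos: [0.5964, 0.1915, 0.0803]
tool_rot: [-0.008, 1.0, 0.002, 0.004]
ft_force: [-3.2, -2.2, 6.6]
grip_width: -0.0
5.55 [-3.2  -2.23  6.64] [0.5964 0.1915 0.0803]
5.6 [-3.18 -0.49  6.53] [0.5964 0.1915 0.0803]
5.65 [-3.03 -0.7   5.41] [0.5964 0.1915 0.0804]
```

```bash
python3 -m crank '[[[0.4,0,1.2,0,255],[0.2,0,0.4,0,255]]]'; python3 - <<'E'
from h import *
for i in range(3):
    o,w=wcam(); print(o["clock"],np.round(o["ft_force"],2),np.round(o["eef_pos"],4))
E
```

```text
clock: 5.95
eef_pos: [0.5963, 0.1915, 0.0797]
tool_rot: [-0.007, 1.0, 0.002, 0.005]
ft_force: [-1.8, -0.7, 7.0]
grip_width: 0.0001
5.95 [-1.83 -0.75  7.04] [0.5963 0.1915 0.0797]
6.0 [-2.86 -0.57  6.54] [0.5963 0.1915 0.0798]
6.05 [-3.31 -0.23  6.44] [0.5963 0.1915 0.0798]
```

```bash
python3 -m crank '[[[0.3,0,1.4,0,255],[0,0,0.7,0,255]]]'; python3 - <<'E'
from h import *
f=[]
for i in range(6):
    o,w=wcam(); f.append(o["ft_force"]); print(o["clock"],np.round(o["ft_force"],2),np.round(o["eef_pos"],4))
print(np.mean(f,0))
E
```

```text
clock: 6.35
eef_pos: [0.5963, 0.1915, 0.0788]
tool_rot: [-0.007, 1.0, 0.002, 0.005]
ft_force: [-3.5, -0.3, 6.5]
grip_width: 0.0003
6.35 [-3.54 -0.28  6.52] [0.5963 0.1915 0.0788]
6.4 [-3.62 -1.08  7.81] [0.5963 0.1915 0.0788]
6.45 [-3.62 -0.84  7.6 ] [0.5963 0.1915 0.0789]
6.5 [-3.14 -1.25  7.75] [0.5963 0.1915 0.0789]
6.55 [-2.08 -0.29  6.22] [0.5963 0.1915 0.0789]
6.6 [-3.19 -1.04  7.72] [0.5963 0.1915 0.0789]
[-3.19796845 -0.79757602  7.27123153]
```

The rate is about 0.8 N/mm, which looks soft. I'll go a little deeper to reach 8 N, then hold.

```bash
python3 -m crank '[[[0.2,0,1.6,0,255],[0,0,0.9,0,255]]]'; python3 - <<'E'
from h import *
f=[]
for i in range(26):
    o,w=wcam(); f.append([o["clock"],*o["ft_force"],o["eef_pos"][2]])
f=np.array(f); print(f[0].round(4),f[-1].round(4)); print(f.mean(0),f[:,3].min(),f[:,3].max())
cv2.imwrite("pics/w4.png",w["img"]); s=bot.camera("scene"); cv2.imwrite("pics/s4.png",cv2.resize(s["img"][190:290,290:420],None,fx=5,fy=5,interpolation=cv2.INTER_CUBIC))
E
```

```text
clock: 6.9
eef_pos: [0.5962, 0.1915, 0.0778]
tool_rot: [-0.007, 1.0, 0.002, 0.006]
ft_force: [-3.9, -1.1, 8.5]
grip_width: 0.0001
[ 6.9    -3.8977 -1.0626  8.4638  0.0778] [ 8.15   -2.8451 -1.0087  7.6499  0.0779]
[ 7.525      -3.66621978 -1.14477422  7.8796834   0.07782958] 6.628501267437582 8.916558481374055
```

View pics/w4.png

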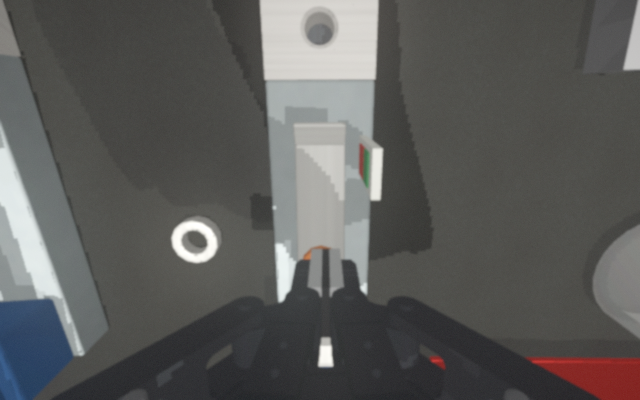

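View pics/s4.png

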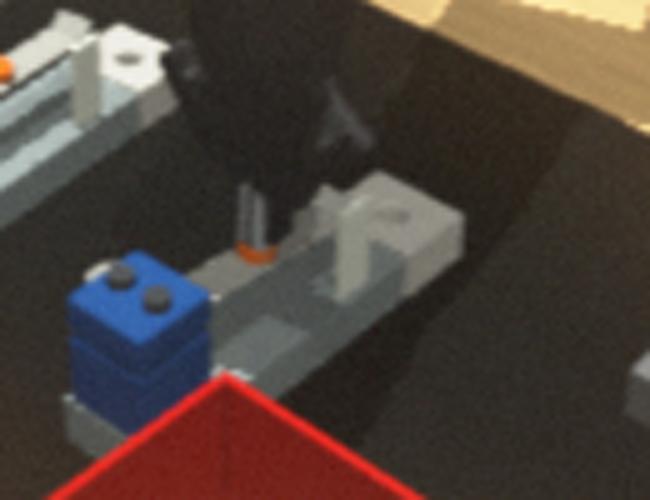

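Pad 1: held 1.25 s at a mean of 7.9 N (6.6–8.9 with noise), sunk about 6.2 mm. The pictures show the finger seated on the pad. Moving on to pad 2.

```bash
python3 -m crank '[[[0,0,-20,0,255],[0,0,-25,0,255],[0,-50,0,0,255],[2,-50,0,0,255],[2,-50,0,0,255],[2,-45,0,0,255],[2,-20,0,0,255],[0,0,0,0,255]]]'; python3 - <<'E'
from h import *
for i in range(2):
    o,w=wcam(); print(o["clock"],np.round(o["ft_force"],2),np.round(o["eef_pos"],4))
im=w["img"];H,S,V=hsvm(im)
org=(H>=6)&(H<=20)&(S>130)&(V>100); org[300:]=0
for b in blobs(org,60): print("orange",b,ray(w,*b[0],.084).round(4))
cv2.imwrite("pics/w5.png",im)
E
```

```text
clock: 9.25
eef_pos: [0.5942, -0.0281, 0.1179]
tool_rot: [-0.009, 1.0, 0.003, 0.007]
ft_force: [0.2, 1.6, 0.0]
grip_width: 0.0
9.25 [0.2  1.63 0.04] [ 0.5942 -0.0281  0.1179]
9.3 [-0.43  0.09  0.4 ] [ 0.5943 -0.0272  0.1179]
orange (array([ 29.59, 221.63]), np.int32(1082), array([  9, 206,  43,  32], dtype=int32)) [ 0.5869 -0.1961  0.084 ]
orange (array([339.95, 227.03]), np.int32(808), array([324, 211,  32,  33], dtype=int32)) [ 0.587  -0.0187  0.084 ]
```

View pics/w5.png

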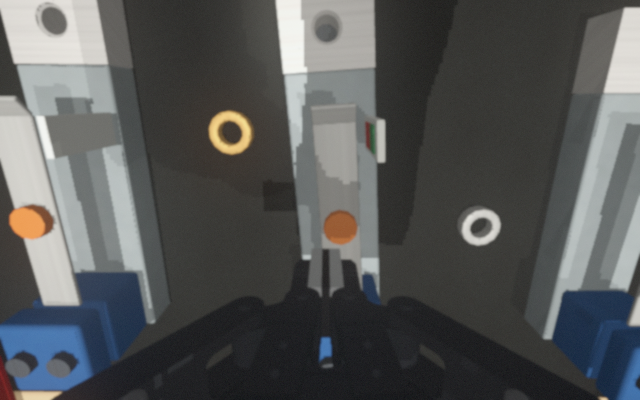

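Pad 2 is at px (340,227), which gives (0.587, -0.019), and pad 3 at (30,222), which gives (0.587, -0.196). Both are close to the top-camera values.

```bash
python3 -m crank '[[[7,10,0,0,255],[0,0,0,0,255],[0,0,12,0,255],[0,0,10,0,255],[0,0,0,0,255]]]'; python3 - <<'E'
from h import *
for i in range(2):
    o,w=wcam(); print(o["clock"],np.round(o["ft_force"],2),np.round(o["eef_pos"],4))
E
```

```text
clock: 9.98
eef_pos: [0.5867, -0.0107, 0.0939]
tool_rot: [-0.014, 1.0, 0.003, 0.007]
ft_force: [-0.8, -0.6, -0.2]
grip_width: -0.0002
9.975 [-0.79 -0.58 -0.15] [ 0.5867 -0.0107  0.0939]
10.025 [ 0.    0.8  -0.28] [ 0.587  -0.0107  0.0943]
```

```bash
python3 -m crank '[[[0,-6,4,0,255],[0,0,2,0,255],[0,0,0,0,255]]]'; python3 - <<'E'
from h import *
for i in range(2):
    o,w=wcam(); print(o["clock"],np.round(o["ft_force"],2),np.round(o["eef_pos"],4))
cv2.imwrite("pics/w6.png",w["img"][150:320,200:460])
E
```

```text
clock: 10.45
eef_pos: [0.5883, -0.0179, 0.089]
tool_rot: [-0.013, 1.0, 0.003, 0.008]
ft_force: [0.5, -0.9, 0.5]
grip_width: -0.0
10.45 [ 0.54 -0.92  0.45] [ 0.5883 -0.0179  0.089 ]
10.5 [ 0.8  -0.68  0.11] [ 0.5884 -0.0179  0.0891]
```

View pics/w6.png

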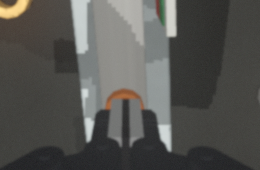

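The tip is centred on pad 2, with the orange rim at crop px (125,95). Lowering.

```bash
python3 -m crank '[[[1.5,0,3,0,255],[0,0,1.5,0,255],[0,0,0.5,0,255],[0,0,0,0,255]]]'; python3 - <<'E'
from h import *
for i in range(2):
    o,w=wcam(); print(o["clock"],np.round(o["ft_force"],2),np.round(o["eef_pos"],4))
E
python3 -m crank '[[[0,0,1,0,255],[0,0,0.5,0,255]]]'; python3 - <<'E'
from h import *
for i in range(2):
    o,w=wcam(); print(o["clock"],np.round(o["ft_force"],2),np.round(o["eef_pos"],4))
E
```

```text
clock: 11.05
eef_pos: [0.5871, -0.0177, 0.0842]
tool_rot: [-0.014, 1.0, 0.003, 0.009]
ft_force: [0.2, 0.1, 0.7]
grip_width: -0.0004
11.05 [0.22 0.11 0.7 ] [ 0.5871 -0.0177  0.0842]
11.1 [-0.13  0.63  0.68] [ 0.5871 -0.0177  0.0842]
clock: 11.4
eef_pos: [0.587, -0.0177, 0.0835]
tool_rot: [-0.014, 1.0, 0.003, 0.009]
ft_force: [-2.0, 0.2, 4.4]
grip_width: 0.0001
11.4 [-2.    0.24  4.39] [ 0.587  -0.0177  0.0835]
11.45 [-2.85  0.42  3.71] [ 0.587  -0.0177  0.0834]
```

```bash
python3 -m crank '[[[0.2,0,1.2,0,255],[0,0,0.4,0,255]]]'; python3 - <<'E'
from h import *
for i in range(4):
    o,w=wcam(); print(o["clock"],np.round(o["ft_force"],2),np.round(o["eef_pos"],4))
E
```

```text
clock: 11.75
eef_pos: [0.5869, -0.0177, 0.0827]
tool_rot: [-0.014, 1.0, 0.003, 0.009]
ft_force: [-2.1, -0.4, 5.4]
grip_width: 0.0003
11.75 [-2.11 -0.37  5.36] [ 0.5869 -0.0177  0.0827]
11.8 [-4.06 -0.23  6.53] [ 0.5869 -0.0177  0.0827]
11.85 [-3.24 -0.33  6.15] [ 0.5869 -0.0177  0.0827]
11.9 [-2.35  0.45  6.41] [ 0.5869 -0.0177  0.0827]
```

```bash
python3 -m crank '[[[0.2,0,1.3,0,255],[0,0,0.7,0,255]]]'; python3 - <<'E'
from h import *
f=[]
for i in range(5):
    o,w=wcam(); f.append([o["clock"],*o["ft_force"],o["eef_pos"][2]])
f=np.array(f); print(f.round(4)); print(f.mean(0))
E
```

```text
clock: 12.2
eef_pos: [0.5869, -0.0177, 0.0821]
tool_rot: [-0.014, 1.0, 0.003, 0.01]
ft_force: [-3.1, -0.5, 7.5]
grip_width: -0.0001
[[12.2    -3.0867 -0.4773  7.5239  0.0821]
 [12.25   -4.0371  0.0905  7.6633  0.0821]
 [12.3    -2.8906 -0.0921  7.2354  0.0821]
 [12.35   -2.4686  0.356   7.8507  0.0821]
 [12.4    -3.8077  0.2505  7.7239  0.0821]]
[12.3        -3.25814543  0.02551779  7.59942142  0.08211194]
```

```bash
python3 - <<'E'
from h import *
f=[]
for i in range(21):
    o,w=wcam(); f.append([o["clock"],*o["ft_force"],o["eef_pos"][2]])
f=np.array(f); print(f[-1].round(4)); print(f.mean(0),f[:,3].min(),f[:,3].max())
s=bot.camera("scene"); cv2.imwrite("pics/s6.png",cv2.resize(s["img"][140:250,230:360],None,fx=5,fy=5,interpolation=cv2.INTER_CUBIC))
E
python3 -m crank '[[[0,0,-20,0,255],[0,0,-20,0,255],[0,-45,0,0,255],[0,-45,0,0,255],[0,-45,0,0,255],[0,-30,0,0,255],[0,0,0,0,255],[0,0,0,0,255]]]'; python3 - <<'E'
from h import *
for i in range(2):
    o,w=wcam(); print(o["clock"],np.round(o["ft_force"],2),np.round(o["eef_pos"],4))
im=w["img"];H,S,V=hsvm(im)
org=(H>=6)&(H<=20)&(S>130)&(V>100); org[300:]=0
for b in blobs(org,60): print("orange",b,ray(w,*b[0],.084).round(4))
cv2.imwrite("pics/w7.png",im)
E
```

```text
[13.45   -3.6026  0.4273  7.0483  0.0821]
[12.95       -3.51530161  0.03080865  7.27109743  0.08213696] 6.535581649437231 8.280890708757084
clock: 14.55
eef_pos: [0.5928, -0.1862, 0.1182]
tool_rot: [-0.015, 1.0, 0.004, 0.011]
ft_force: [0.4, -0.5, 0.0]
grip_width: 0.0004
14.55 [ 0.41 -0.5   0.01] [ 0.5928 -0.1862  0.1182]
14.6 [ 0.61 -0.67 -0.15] [ 0.5928 -0.186   0.1182]
orange (array([433.94, 135.43]), np.int32(509), array([420, 118,  34,  41], dtype=int32)) [ 0.5321 -0.1301  0.084 ]
orange (array([303.73, 227.66]), np.int32(807), array([288, 212,  32,  32], dtype=int32)) [ 0.5867 -0.1984  0.084 ]
orange (array([606.27, 236.03]), np.int32(1004), array([586, 221,  41,  31], dtype=int32)) [ 0.5869 -0.0209  0.084 ]
```

View pics/w7.png

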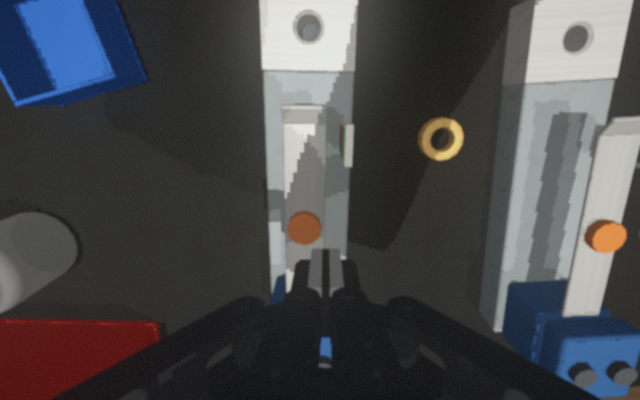

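Pad 2: held 1.25 s at about 7.4 N, sunk only about 2 mm, so it is sound. Pad 3 is at px (304,228), which gives (0.586, -0.197).

```bash
python3 -m crank '[[[6,-9,0,0,255],[0,0,0,0,255],[0,0,12,0,255],[0,0,10,0,255],[0,0,0,0,255]]]'; python3 - <<'E'
from h import *
for i in range(2):
    o,w=wcam(); print(o["clock"],np.round(o["ft_force"],2),np.round(o["eef_pos"],4))
E
```

```text
clock: 15.28
eef_pos: [0.5871, -0.1925, 0.0943]
tool_rot: [-0.018, 1.0, 0.004, 0.01]
ft_force: [-0.5, 0.7, -0.5]
grip_width: 0.0001
15.275 [-0.48  0.74 -0.51] [ 0.5871 -0.1925  0.0943]
15.325 [0.1  0.25 0.44] [ 0.5874 -0.1926  0.0948]
```

```bash
python3 -m crank '[[[1,-4,5,0,255],[0,0,2,0,255],[0,0,0,0,255]]]'; python3 - <<'E'
from h import *
for i in range(2):
    o,w=wcam(); print(o["clock"],np.round(o["ft_force"],2),np.round(o["eef_pos"],4))
cv2.imwrite("pics/w8.png",w["img"][150:320,200:460])
E
```

```text
clock: 15.75
eef_pos: [0.5875, -0.1974, 0.0884]
tool_rot: [-0.017, 1.0, 0.003, 0.012]
ft_force: [-0.1, 0.3, -0.2]
grip_width: -0.0005
15.75 [-0.06  0.33 -0.15] [ 0.5875 -0.1974  0.0884]
15.8 [-0.37  0.76  0.37] [ 0.5875 -0.1974  0.0885]
```

View pics/w8.png

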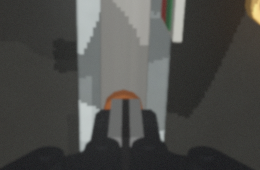

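The tip is centred on pad 3, with the rim at crop px (125,95). Lowering.

```bash
python3 -m crank '[[[1,0,3,0,255],[0,0,1,0,255],[0,0,0.3,0,255],[0,0,0,0,255]]]'; python3 - <<'E'
from h import *
for i in range(2):
    o,w=wcam(); print(o["clock"],np.round(o["ft_force"],2),np.round(o["eef_pos"],4))
E
python3 -m crank '[[[0,0,1,0,255],[0,0,0.5,0,255]]]'; python3 - <<'E'
from h import *
for i in range(2):
    o,w=wcam(); print(o["clock"],np.round(o["ft_force"],2),np.round(o["eef_pos"],4))
E
```

```text
clock: 16.35
eef_pos: [0.5868, -0.1973, 0.0843]
tool_rot: [-0.018, 1.0, 0.003, 0.012]
ft_force: [-0.4, 0.3, -0.2]
grip_width: -0.0
16.35 [-0.36  0.29 -0.15] [ 0.5868 -0.1973  0.0843]
16.4 [0.2  0.46 0.47] [ 0.5868 -0.1974  0.0843]
clock: 16.7
eef_pos: [0.5867, -0.1973, 0.0833]
tool_rot: [-0.018, 1.0, 0.003, 0.012]
ft_force: [-1.6, 0.5, 2.2]
grip_width: -0.0003
16.7 [-1.6   0.51  2.18] [ 0.5867 -0.1973  0.0833]
16.75 [-1.24 -0.01  1.93] [ 0.5867 -0.1973  0.0833]
```

```bash
python3 -m crank '[[[0.2,0,1.2,0,255],[0,0,0.7,0,255]]]'; python3 - <<'E'
from h import *
for i in range(3):
    o,w=wcam(); print(o["clock"],np.round(o["ft_force"],2),np.round(o["eef_pos"],4))
E
```

```text
clock: 17.05
eef_pos: [0.5866, -0.1974, 0.0822]
tool_rot: [-0.018, 1.0, 0.003, 0.012]
ft_force: [-2.4, 1.0, 5.0]
grip_width: 0.0003
17.05 [-2.38  1.    5.05] [ 0.5866 -0.1974  0.0822]
17.1 [-2.4   0.71  6.03] [ 0.5866 -0.1973  0.0822]
17.15 [-2.5   0.48  5.03] [ 0.5866 -0.1974  0.0822]
```

```bash
python3 -m crank '[[[0.2,0,1.4,0,255],[0,0,1.1,0,255]]]'; python3 - <<'E'
from h import *
f=[]
for i in range(5):
    o,w=wcam(); f.append([o["clock"],*o["ft_force"],o["eef_pos"][2]])
f=np.array(f); print(f.round(4)); print(f.mean(0))
E
```

```text
clock: 17.45
eef_pos: [0.5865, -0.1973, 0.0812]
tool_rot: [-0.018, 1.0, 0.003, 0.013]
ft_force: [-2.6, 1.0, 8.3]
grip_width: -0.0
[[17.45   -2.6463  1.0222  8.3476  0.0812]
 [17.5    -3.3087  1.4358  7.556   0.0813]
 [17.55   -3.7277  1.0302  8.0976  0.0813]
 [17.6    -3.2351  1.2554  7.8238  0.0813]
 [17.65   -4.5213  1.31    7.6602  0.0813]]
[17.55       -3.48781623  1.21072688  7.89702787  0.08129343]
```

```bash
python3 - <<'E'
from h import *
f=[]
for i in range(20):
    o,w=wcam(); f.append([o["clock"],*o["ft_force"],o["eef_pos"][2]])
f=np.array(f); print(f[-1].round(4)); print(f.mean(0),f[:,3].min(),f[:,3].max())
E
python3 -m crank '[[[0,0,-20,0,255],[0,0,-40,0,255],[0,0,-40,0,255],[10,48,-10,0,255],[10,50,0,0,255],[10,50,0,0,255],[10,50,0,0,0],[10,50,0,0,0],[10,50,0,0,0],[10,50,0,0,0],[10,50,0,0,0],[10,50,0,0,0]]]'; python3 -m crank '[[[5,40,0,0,0],[0,25,0,0,0],[0,0,0,0,0]]]'
python3 - <<'E'
from h import *
for i in range(2):
    o,w=wcam(); print(o["clock"],np.round(o["ft_force"],2),np.round(o["eef_pos"],4),np.round(o["tool_rot"],4))
im=w["img"];cv2.imwrite("pics/w9.png",im)
E
```

```text
[18.65   -3.3385  1.4217  8.358   0.0813]
[18.175      -3.18359607  0.80270397  7.49902585  0.08136081] 6.1781632718300425 8.35798546275202
clock: 20.2
eef_pos: [0.4802, 0.2569, 0.1901]
tool_rot: [-0.013, 1.0, 0.004, 0.016]
ft_force: [0.2, 0.7, -0.4]
grip_width: 0.0855
clock: 20.58
eef_pos: [0.4717, 0.3281, 0.1888]
tool_rot: [-0.017, 1.0, 0.004, 0.016]
ft_force: [0.6, 0.3, -0.1]
grip_width: 0.0853
20.575 [ 0.56  0.26 -0.14] [0.4717 0.3281 0.1888] [-0.0168  0.9997  0.0042  0.0155]
20.625 [-0.85  0.73 -0.27] [0.4716 0.327  0.1887] [-0.0163  0.9997  0.0038  0.0152]
```

View pics/w9.png

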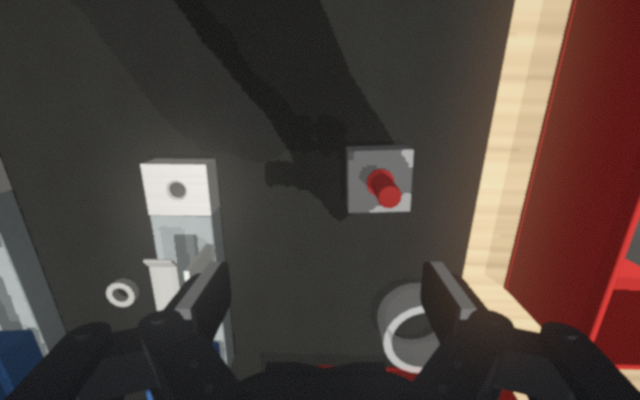

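Pad 3: held 1.2 s at about 7.6 N, sunk about 2.9 mm, so it is sound. The left clip, at 6.2 mm and about 0.8 N/mm, is the weak one. This view shows the marker top at about (390,196) and the left socket at (177,190).

```bash
python3 - <<'E'
from h import *
o,w=wcam(); im=w["img"]; H,S,V=hsvm(im); print(np.round(o["eef_pos"],4))
red=((H<=6)|(H>=174))&(S>130)&(V>60); red[230:]=0; red[:150]=0; red[:,:350]=0; red[:,430:]=0
for b in blobs(red,60): print("red",b)
ys,xs=np.nonzero(red)
# top face: brighter red
Vr=V[red]; t=np.percentile(Vr,60); print(np.percentile(Vr,[10,30,50,70,90]))
print("top(390,196)",ray(w,390,196,.079).round(4))
# holder corners by eye mid
for u,v in [(390,196),(380,155)]: 
    d=w["depth"][v,u]; print((w["R"].T@(np.array([(u-w["cx"])/w["fx"],(v-w["cy"])/w["fy"],1])*d-w["t"])).round(4))
x0,x1,y0,y1=163,193,176,205
sub=V[y0:y1,x0:x1]; m=np.zeros(V.shape,bool); m[y0:y1,x0:x1]=sub<(int(sub.min())+np.median(sub))/2
for b in blobs(m,20): print("sock",b,ray(w,*b[0],.030).round(4))
cv2.imwrite("pics/w10.png",np.hstack([cv2.resize(im[140:225,340:425],(400,400),interpolation=cv2.INTER_CUBIC),cv2.resize(im[150:220,142:212],(400,400),interpolation=cv2.INTER_CUBIC)]))
E
```

```text
[0.4718 0.3261 0.1888]
red (array([384.66, 187.29]), np.int32(865), array([368, 169,  34,  38], dtype=int32))
[101. 110. 137. 159. 163.]
top(390,196) [0.4684 0.3788 0.079 ]
[0.4681 0.3786 0.0797]
[0.4441 0.3769 0.0296]
sock (array([178.06, 189.53]), np.int32(206), array([170, 182,  17,  16], dtype=int32)) [0.4828 0.1877 0.03  ]
```

View pics/w10.png

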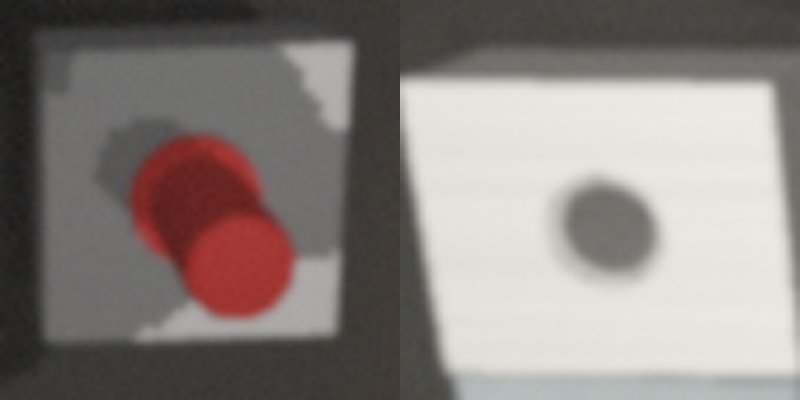

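```bash
python3 -m crank '[[[1,46,0,0,0],[0,0,0,0,0],[0,0,0,0,0]]]'; python3 - <<'E'
from h import *
for i in range(2):
    o,w=wcam(); print(o["clock"],np.round(o["ft_force"],2),np.round(o["eef_pos"],4),np.round(o["tool_rot"],4))
im=w["img"];cv2.imwrite("pics/w11.png",im)
print(ray(w,381.7,182.5,.034))
H,S,V=hsvm(im)
red=((H<=6)|(H>=174))&(S>130)&(V>140); red[260:]=0; red[:100]=0; red[:,:250]=0; red[:,400:]=0
for b in blobs(red,60): print("redtop",b,ray(w,*b[0],.079).round(4))
E
```

```text
clock: 21.1
eef_pos: [0.471, 0.3679, 0.1893]
tool_rot: [-0.012, 1.0, 0.003, 0.015]
ft_force: [0.3, 0.8, -0.1]
grip_width: 0.0853
21.1 [ 0.29  0.76 -0.08] [0.471  0.3679 0.1893] [-0.0119  0.9998  0.0028  0.0152]
21.15 [-0.61  0.29  0.4 ] [0.471  0.368  0.1893] [-0.0119  0.9998  0.003   0.0152]
[0.46874242 0.42170697 0.034     ]
redtop (array([344.16, 174.09]), np.int32(64), array([336, 169,  14,  16], dtype=int32)) [0.4509 0.383  0.079 ]
redtop (array([338.84, 195.51]), np.int32(388), array([328, 185,  23,  22], dtype=int32)) [0.4686 0.3795 0.079 ]
```

View pics/w11.png

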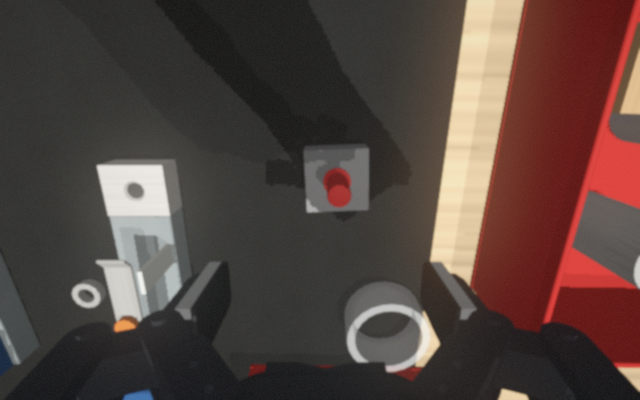

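```bash
python3 -m crank '[[[3,9,20,0,0],[1,0,25,0,0],[1,0,25,0,0],[0,0,0,0,0],[0,0,0,0,0]]]'; python3 - <<'E'
from h import *
for i in range(2):
    o,w=wcam(); print(o["clock"],np.round(o["ft_force"],2),np.round(o["eef_pos"],4),np.round(o["tool_rot"],4))
im=w["img"];cv2.imwrite("pics/w12.png",im)
H,S,V=hsvm(im)
red=((H<=6)|(H>=174))&(S>130)&(V>140); red[330:]=0; red[:100]=0; red[:,:250]=0; red[:,400:]=0
for b in blobs(red,60): print("redtop",b,ray(w,*b[0],.079).round(4))
E
```

```text
clock: 21.82
eef_pos: [0.4703, 0.3735, 0.1206]
tool_rot: [-0.008, 1.0, 0.004, 0.017]
ft_force: [1.4, 0.2, -0.7]
grip_width: 0.0854
21.825 [ 1.41  0.2  -0.68] [0.4703 0.3735 0.1206] [-0.0085  0.9998  0.0039  0.0168]
21.875 [ 0.06  0.03 -0.86] [0.4702 0.3734 0.1205] [-0.0085  0.9998  0.0038  0.0168]
redtop (array([344.56, 199.13]), np.int32(79), array([337, 192,  13,  19], dtype=int32)) [0.449  0.3847 0.079 ]
redtop (array([334.86, 234.25]), np.int32(389), array([321, 226,  29,  18], dtype=int32)) [0.4715 0.3796 0.079 ]
```

View pics/w12.png

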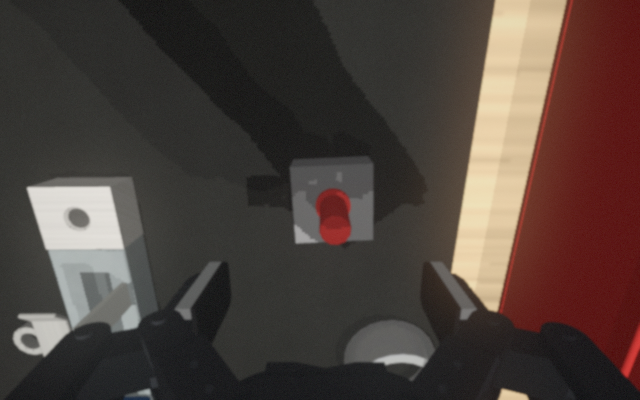

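Marker top is at (335,230), still about 6 mm to the left in y. Descending with that correction.

```bash
python3 -m crank '[[[2,6,5,0,0],[0,0,10,0,0],[1,0,12,0,0],[0,0,0,0,0],[0,0,0,0,0]]]'; python3 - <<'E'
from h import *
for i in range(1):
    o,w=wcam(); print(o["clock"],np.round(o["ft_force"],2),np.round(o["eef_pos"],4),np.round(o["tool_rot"],4))
im=w["img"];cv2.imwrite("pics/w13.png",im)
print(proj(w,np.array([.4685,.3795,.079])), proj(w,np.array(o["eef_pos"])))
E
```

```text
clock: 22.55
eef_pos: [0.4684, 0.381, 0.093]
tool_rot: [-0.009, 1.0, 0.005, 0.018]
ft_force: [-0.0, -0.0, -0.1]
grip_width: 0.0853
22.55 [-0.03 -0.05 -0.09] [0.4684 0.381  0.093 ] [-0.0088  0.9998  0.0047  0.0178]
[322.08171198 253.33458065] [325.266138   266.58763585]
```

View pics/w13.png

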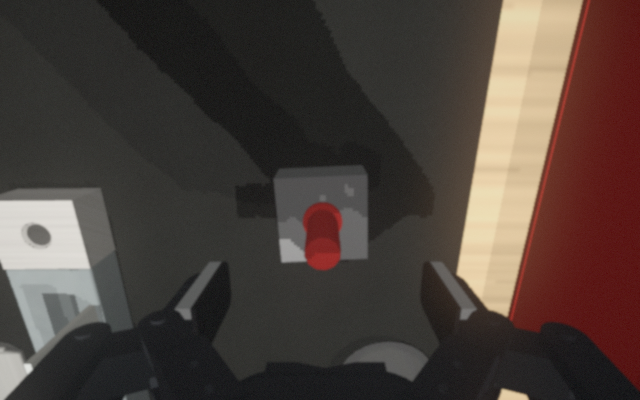

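The marker top at (323,255) is centred between the jaws. Lowering to TCP z of about 41 mm.

```bash
python3 -m crank '[[[1,-1,18,0,0],[0,0,15,0,0],[0,0,10,0,0],[0,0,0,0,0]]]'; python3 - <<'E'
from h import *
for i in range(1):
    o,w=wcam(); print(o["clock"],np.round(o["ft_force"],2),np.round(o["eef_pos"],4),np.round(o["tool_rot"],4))
E
```

```text
clock: 23.1
eef_pos: [0.4698, 0.3809, 0.0495]
tool_rot: [-0.009, 1.0, 0.005, 0.019]
ft_force: [-0.3, 0.7, 0.4]
grip_width: 0.0856
23.1 [-0.32  0.74  0.4 ] [0.4698 0.3809 0.0495] [-0.0087  0.9998  0.0054  0.0186]
```

```bash
python3 -m crank '[[[1.5,-1,6,0,0],[0,0,2,0,0],[0,0,0,0,0]]]';  python3 -m crank '[[[0,0,0,0,120],[0,0,0,0,200],[0,0,0,0,255],[0,0,0,0,255],[0,0,0,0,255]]]'; python3 - <<'E'
from h import *
for i in range(1):
    o,w=wcam(); print(o["clock"],np.round(o["ft_force"],2),np.round(o["eef_pos"],4),np.round(o["tool_rot"],4))
cv2.imwrite("pics/w14.png",w["img"])
E
```

```text
clock: 23.52
eef_pos: [0.4696, 0.3809, 0.0427]
tool_rot: [-0.009, 1.0, 0.006, 0.02]
ft_force: [0.8, 0.1, 0.6]
grip_width: 0.0854
clock: 24.15
eef_pos: [0.4701, 0.3812, 0.0436]
tool_rot: [-0.009, 1.0, 0.007, 0.021]
ft_force: [-0.7, -0.9, -0.3]
grip_width: 0.0187
24.15 [-0.68 -0.86 -0.28] [0.4701 0.3812 0.0436] [-0.0087  0.9997  0.0068  0.0205]
```

View pics/w14.png

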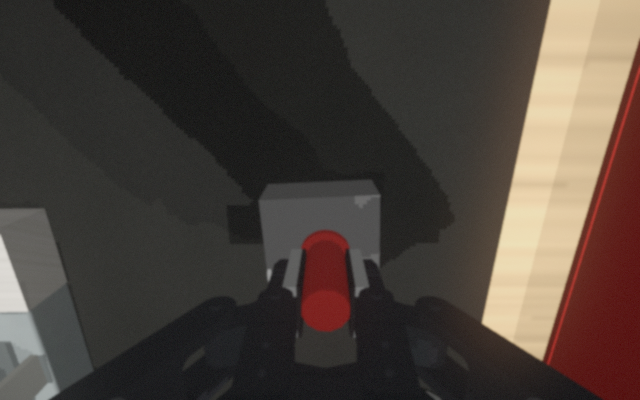

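Gripped: opening is 18.7 mm on the red grip, and the marker is still in the holder. I'll lift it straight up, compensating for the small tool tilt.

```bash
python3 -m crank '[[[-0.5,0.2,-12,0,255],[-0.5,0.2,-15,0,255],[-0.5,0.2,-15,0,255],[-0.3,0,-10,0,255],[0,0,0,0,255]]]'; python3 - <<'E'
from h import *
o,w=wcam(); print(o["clock"],np.round(o["ft_force"],2),np.round(o["eef_pos"],4),np.round(o["tool_rot"],4),o["grip_width"])
cv2.imwrite("pics/w15.png",w["img"])
E
```

```text
clock: 24.82
eef_pos: [0.4704, 0.3816, 0.1007]
tool_rot: [-0.009, 1.0, 0.008, 0.021]
ft_force: [0.2, -0.1, -1.6]
grip_width: 0.0185
24.825 [ 0.24 -0.12 -1.57] [0.4704 0.3816 0.1007] [-0.0087  0.9997  0.0076  0.0214] 0.018493881925296576
```

View pics/w15.png

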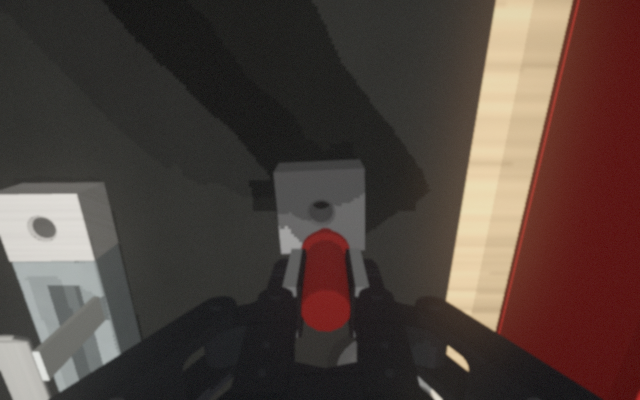

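The marker is lifted clear. Both the holder hole at (320,211) and the target socket at (43,228) are visible at the same height, so I can take the relative shift between them.

```bash
python3 - <<'E'
from h import *
o,w=wcam(); V=hsvm(w["img"])[2]
P=[]
for nm,(x0,x1,y0,y1) in dict(hold=(304,338,196,226),sock=(25,62,212,246)).items():
    sub=V[y0:y1,x0:x1]; m=np.zeros(V.shape,bool); m[y0:y1,x0:x1]=sub<(int(sub.min())+np.median(sub))/2
    for b in blobs(m,30): print(nm,b,ray(w,*b[0],.030).round(4))
a=ray(w,320.5,210.5,.03); b=ray(w,42.5,228.5,.03); print(a,b,b-a)
cv2.imwrite("pics/w16.png",np.hstack([cv2.resize(w["img"][190:235,300:345],(400,400),interpolation=cv2.INTER_CUBIC),cv2.resize(w["img"][205:250,20:65],(400,400),interpolation=cv2.INTER_CUBIC)]))
Rt=Ro.from_quat(o["tool_rot"]).as_matrix(); print(Rt.round(3))
E
```

```text
hold (array([320.98, 205.48]), np.int32(100), array([313, 202,  17,   8], dtype=int32)) [0.4635 0.3794 0.03  ]
sock (array([ 43.51, 227.96]), np.int32(359), array([ 32, 218,  24,  21], dtype=int32)) [0.4825 0.1887 0.03  ]
[0.46718022 0.37912746 0.03      ] [0.48289476 0.18788084 0.03      ] [ 0.01571453 -0.19124662  0.        ]
[[-0.999 -0.018  0.042]
 [-0.017  1.     0.015]
 [-0.042  0.014 -0.999]]
```

View pics/w16.png

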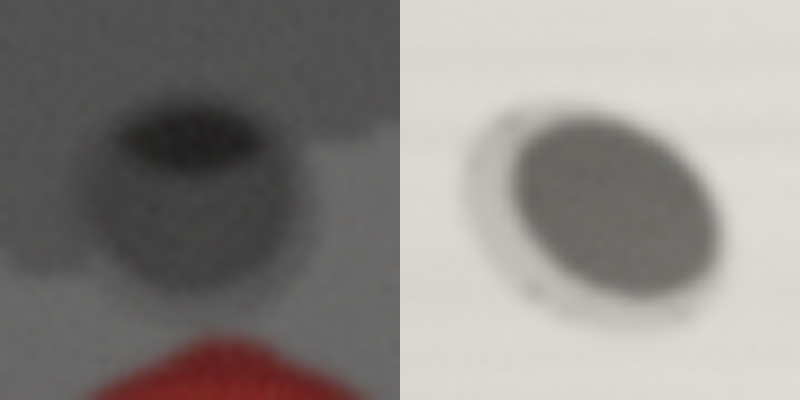

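```bash
python3 -m crank '[[[-2,-20,0,0,255],[-3,-40,0,0,255],[-3,-40,0,0,255],[-2,-40,0,0,255],[0,-20,0,0,255],[0,0,0,0,255],[0,0,0,0,255]]]'; python3 - <<'E'
from h import *
o,w=wcam(); print(o["clock"],np.round(o["ft_force"],2),np.round(o["eef_pos"],4),np.round(o["tool_rot"],4),o["grip_width"])
E
```

```text
clock: 25.8
eef_pos: [0.4791, 0.2092, 0.093]
tool_rot: [-0.007, 1.0, 0.004, 0.016]
ft_force: [0.3, -0.0, -1.3]
grip_width: 0.0185
25.8 [ 0.33 -0.02 -1.27] [0.4791 0.2092 0.093 ] [-0.0074  0.9998  0.0035  0.0165] 0.01852933106772181
```

```bash
python3 -m crank '[[[-5,-19,0,0,255],[0,0,0,0,255],[0,0,0,0,255]]]'; python3 - <<'E'
from h import *
o,w=wcam(); print(o["clock"],np.round(o["ft_force"],2),np.round(o["eef_pos"],4),np.round(o["tool_rot"],4),o["grip_width"])
cv2.imwrite("pics/w17.png",w["img"])
a=np.array([.4834,.1875,.03]);print("socket proj",proj(w,a))
s=bot.camera("scene"); cv2.imwrite("pics/s17.png",cv2.resize(s["img"][180:290,330:460],None,fx=5,fy=5,interpolation=cv2.INTER_CUBIC))
E
```

```text
clock: 26.22
eef_pos: [0.4842, 0.193, 0.0927]
tool_rot: [-0.01, 1.0, 0.004, 0.016]
ft_force: [0.4, 0.1, -1.2]
grip_width: 0.0187
26.225 [ 0.43  0.06 -1.21] [0.4842 0.193  0.0927] [-0.0097  0.9998  0.0039  0.0165] 0.01870447732489604
socket proj [316.32555946 218.00573376]
```

View pics/w17.png

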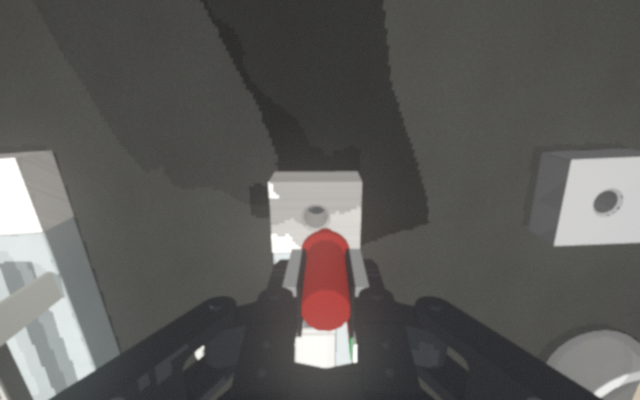

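View pics/s17.png

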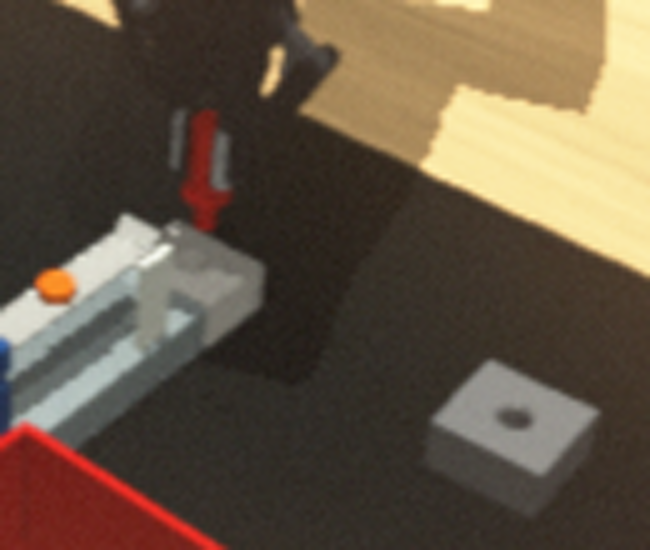

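The hole at (316,216) shows the same offset I computed, about 4.4 mm in y. I'll correct it and lower partway.

```bash
python3 -m crank '[[[0,-4,0,0,255],[0.5,0,10,0,255],[0.3,0,5,0,255],[0,0,0,0,255]]]'; python3 - <<'E'
from h import *
o,w=wcam(); print(o["clock"],np.round(o["ft_force"],2),np.round(o["eef_pos"],4),np.round(o["tool_rot"],4),o["grip_width"])
cv2.imwrite("pics/w18.png",w["img"][150:350,200:440])
E
```

```text
clock: 26.82
eef_pos: [0.4833, 0.1896, 0.0762]
tool_rot: [-0.011, 1.0, 0.004, 0.016]
ft_force: [-0.4, 0.1, -1.0]
grip_width: 0.0188
26.825 [-0.4   0.07 -0.99] [0.4833 0.1896 0.0762] [-0.0106  0.9998  0.0038  0.0161] 0.018779985418776825
```

View pics/w18.png

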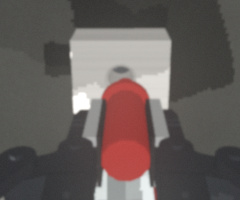

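```bash
python3 -m crank '[[[0,-1.2,6,0,255],[0,0,6,0,255],[0,0,3,0,255],[0,0,0,0,255]]]'; python3 - <<'E'
from h import *
o,w=wcam(); print(o["clock"],np.round(o["ft_force"],2),np.round(o["eef_pos"],4),np.round(o["tool_rot"],4),o["grip_width"])
E
```

```text
clock: 27.38
eef_pos: [0.4841, 0.1884, 0.0603]
tool_rot: [-0.01, 1.0, 0.004, 0.016]
ft_force: [-0.6, 0.3, 0.0]
grip_width: 0.0183
27.375 [-0.63  0.29  0.01] [0.4841 0.1884 0.0603] [-0.0104  0.9998  0.0038  0.0162] 0.01832966215878628
```

The pin is about 5 mm into the hole with no contact force. Continuing down.

```bash
python3 -m crank '[[[0,0,6,0,255],[0.2,0,5,0,255],[0,0,2,0,255],[0,0,0,0,255]]]'; python3 - <<'E'
from h import *
for i in range(2):
    o,w=wcam(); print(o["clock"],np.round(o["ft_force"],2),np.round(o["eef_pos"],4),np.round(o["tool_rot"],4),o["grip_width"])
E
```

```text
clock: 27.92
eef_pos: [0.4846, 0.1886, 0.0467]
tool_rot: [-0.01, 1.0, 0.004, 0.016]
ft_force: [-0.9, 0.0, -0.7]
grip_width: 0.0185
27.925 [-0.91  0.03 -0.72] [0.4846 0.1886 0.0467] [-0.0105  0.9998  0.0039  0.0165] 0.01848573756110889
27.975 [ 0.44 -0.92 -1.5 ] [0.4846 0.1886 0.0468] [-0.0105  0.9998  0.004   0.0166] 0.018595590589797022
```

```bash
python3 -m crank '[[[0,0,2,0,255],[0,0,1.2,0,255],[0,0,1,0,255],[0,0,0,0,255]]]'; python3 - <<'E'
from h import *
for i in range(2):
    o,w=wcam(); print(o["clock"],np.round(o["ft_force"],2),np.round(o["eef_pos"],4),np.round(o["tool_rot"],4),o["grip_width"])
E
```

```text
clock: 28.52
eef_pos: [0.4851, 0.1887, 0.0436]
tool_rot: [-0.01, 1.0, 0.004, 0.017]
ft_force: [-0.4, 0.5, -0.8]
grip_width: 0.0187
28.525 [-0.42  0.49 -0.84] [0.4851 0.1887 0.0436] [-0.0104  0.9998  0.004   0.0172] 0.018721091755878008
28.575 [-1.47 -0.71  1.3 ] [0.4851 0.1887 0.0436] [-0.0104  0.9998  0.004   0.0172] 0.018687222026074167
```

```bash
python3 -m crank '[[[0,0,1,0,255],[0,0,0.5,0,255]]]'; python3 - <<'E'
from h import *
for i in range(3):
    o,w=wcam(); print(o["clock"],np.round(o["ft_force"],2),np.round(o["eef_pos"],4))
E
```

```text
clock: 28.88
eef_pos: [0.4852, 0.1887, 0.0435]
tool_rot: [-0.01, 1.0, 0.004, 0.017]
ft_force: [-1.1, -1.0, 2.8]
grip_width: 0.019
28.875 [-1.12 -1.01  2.85] [0.4852 0.1887 0.0435]
28.925 [-2.66 -0.62  6.1 ] [0.4852 0.1887 0.0435]
28.975 [-3.47 -0.94  5.2 ] [0.4851 0.1887 0.0435]
```

Firm contact of about 5 N at the home height. Releasing.

```bash
python3 -m crank '[[[0,0,-0.5,0,150],[0,0,0,0,100],[0,0,0,0,50],[0,0,0,0,0],[0,0,0,0,0]]]'; python3 - <<'E'
from h import *
o,w=wcam(); print(o["clock"],np.round(o["ft_force"],2),np.round(o["eef_pos"],4),np.round(o["tool_rot"],4),o["grip_width"])
cv2.imwrite("pics/w19.png",w["img"])
E
```

```text
clock: 29.65
eef_pos: [0.4857, 0.189, 0.0434]
tool_rot: [-0.01, 1.0, 0.004, 0.018]
ft_force: [0.0, -0.4, -0.0]
grip_width: 0.0852
29.65 [ 0.04 -0.42 -0.03] [0.4857 0.189  0.0434] [-0.0104  0.9998  0.0044  0.0177] 0.0852107108961935
```

View pics/w19.png

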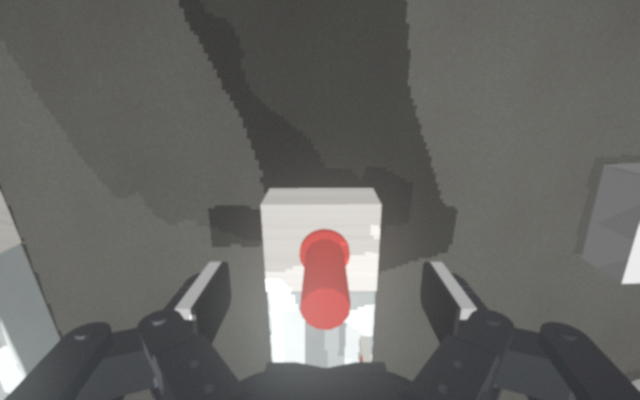

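The jaws are open with the marker at (325,280), standing with its flange on the block. Retreating straight up, then back toward the robot so the cameras can see.

```bash
python3 -m crank '[[[-0.5,0,-15,0,0],[-0.5,0,-30,0,0],[-0.5,0,-40,0,0],[0,0,-40,0,0],[0,0,-20,0,0],[30,20,0,0,0],[45,30,0,0,0],[45,30,0,0,0],[0,0,0,0,0],[0,0,0,0,0]]]'; python3 - <<'E'
from h import *
o,w=wcam(); print(o["clock"],np.round(o["ft_force"],2),np.round(o["eef_pos"],4),np.round(o["joint_vel"],3))
cv2.imwrite("pics/w20.png",w["img"])
t=bot.camera("top");s=bot.camera("scene")
cv2.imwrite("pics/t20.png",cv2.resize(t["img"][125:290,155:470],None,fx=2.5,fy=2.5,interpolation=cv2.INTER_CUBIC))
cv2.imwrite("pics/s20.png",cv2.resize(s["img"][150:300,200:460],None,fx=3,fy=3,interpolation=cv2.INTER_CUBIC))
for c,n,r in [(s,"scene",(330,460,180,280)),(t,"top",(225,275,190,240))]:
    H,S,V=hsvm(c["img"]); red=((H<=6)|(H>=174))&(S>130)&(V>60)
    m=np.zeros(red.shape,bool); m[r[2]:r[3],r[0]:r[1]]=red[r[2]:r[3],r[0]:r[1]]
    for b in blobs(m,10): print(n,b)
    for z in (.03,.034,.079): print(z,proj(c,np.array([.4834,.1875,z])).round(1))
E
```

```text
clock: 30.95
eef_pos: [0.36, 0.2683, 0.2001]
tool_rot: [-0.01, 1.0, 0.008, 0.024]
ft_force: [-0.0, -0.3, -0.7]
grip_width: 0.0855
30.95 [-0.04 -0.27 -0.67] [0.36   0.2683 0.2001] [ 0.018 -0.016 -0.005  0.01   0.005  0.002]
scene (array([368.82, 224.96]), np.int32(140), array([364, 216,  10,  19], dtype=int32))
scene (array([340.54, 273.77]), np.int32(281), array([330, 265,  30,  15], dtype=int32))
0.03 [368.1 232.5]
0.034 [368.1 231.4]
0.079 [369.  218.1]
top (array([251.11, 214.2 ]), np.int32(56), array([247, 210,   9,   9], dtype=int32))
0.03 [253.  214.3]
0.034 [252.9 214.1]
0.079 [251.1 212.2]
```

View pics/w20.png

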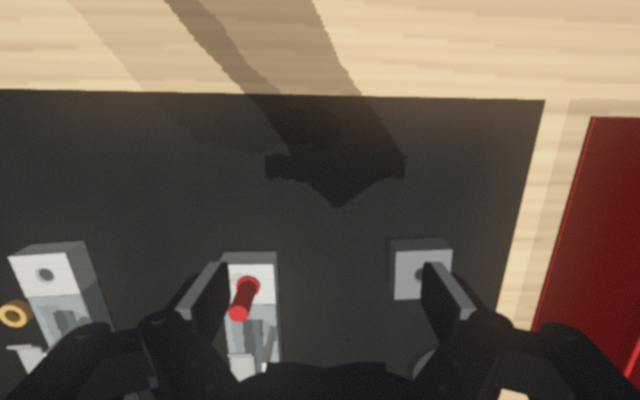

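View pics/t20.png

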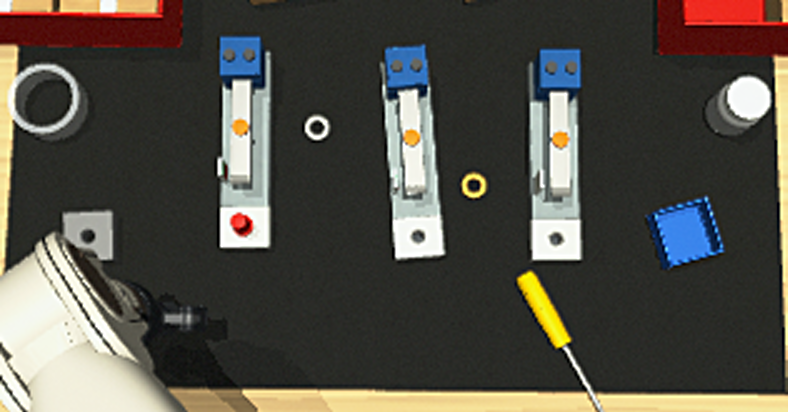

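View pics/s20.png

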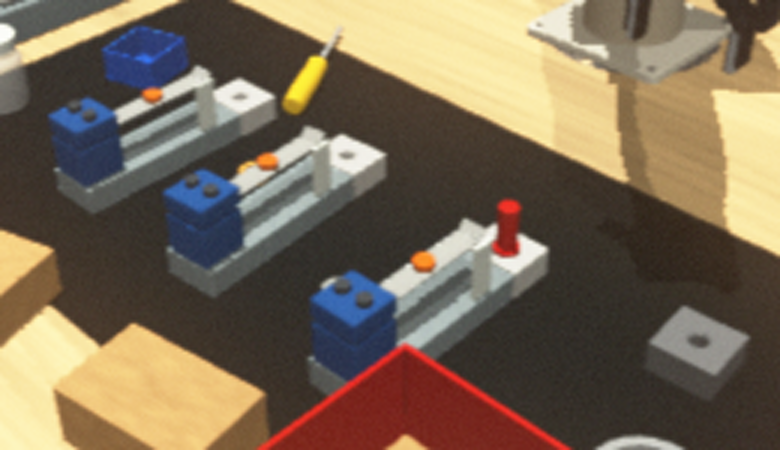

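The scene view shows the marker upright in the left block, at crop px (508,228). Its vertical extent is rows 216–234, against 218–232 predicted for the top and mouth centres when home. The holder is empty and the bystanders look unmoved. Handing in.

```bash
python3 -c "
from workcell import bot
print(bot.job_done())"
```

```text
the job is handed in; nothing more can be done
None
```

The left clip is the weak one. I stood the reject marker in its block's socket, let go and handed the job in at about 31 s.

| Clip | Mean force held | Hold time | Pad sink | Result |
|---|---|---|---|---|
| Left | 7.9 N | 1.25 s | 6.2 mm (about 0.8 N/mm) | weak |
| Middle | about 7.4 N | 1.25 s | about 2 mm | sound |
| Right | about 7.6 N | 1.2 s | about 2.9 mm | sound |

- **Force limits:** Single readings during the holds ran from 6.2 to 8.9 N, including about ±1 N of sensor noise. No vertical force reading came near 15 N.
- **Marker:** It met firm contact at the height it had in the holder. After release, the camera views show it upright with its flange on the left block, within about 2 px of where a fully seated marker should appear.
- **Surroundings:** The holder is empty, the bystanders look unmoved by eye, and the gripper is clear of everything.
- **Disagreements:** The weak clip's 6.2 mm is a little under the stated 7–10 mm. It is still two to three times the other two, and its stiffness matches a weak clip. There was also about 3.5 N of sideways drag on each pad during the holds, and the tool tilted 1–3° over the run; neither affected the result.

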